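Feed the sandwich tray under the grill guard with the push stick

ROBOT

A 6-joint arm with a two-finger parallel gripper is mounted at the origin on the work surface. World frame = base frame: x ahead of the robot, y to its left, z up, the work surface at z = 0. Lengths are in m, angles in rad, forces in N, time in s.
With the tool pointing down it reaches from about 0.35 to 0.775 m from the base axis. Payload 5.5 kg.
Tool frame: the origin (TCP) lies midway between the tips of the shut fingers; the grasp point (between the pads) lies 19 mm behind it; z points along the fingers, y is the direction in which the jaws open and shut (so a half turn about z gives the same grasp; the last joint's range is limited). The gripper opens to 85 mm and grips with 20 to 120 N. Pads are 22 mm wide; open, the fingers measure 114 mm over their backs; the gripper's body (76 mm by 85 mm) begins 54 mm behind the grasp point. The pads swing forward as they close: fully open they stand 13 mm farther back than shut.
Start: joints at [1.203, 0.313, 0.046, 1.304, 0, 1.431], TCP at [0.13, 0.56, 0.231] pointing down, gripper open.
Joint ranges: [-2.76, 2.76], [-0.86, 1.69], [-1.03, 1.26], [-2.2, 2.34], [-1.47, 1.5], [-3.14, 3.14]. Speed limits (rad/s): [2.57, 2.57, 3.14, 3.14, 3.14, 3.14].

INTERFACE

Orientations are given as a unit quaternion [w, x, y, z].
In Python, from workcell import env gives the robot as it stands.
- The arm moves only by the shell command python3 -m creep 'ROWS' [OPENING] [FORCE]. ROWS is JSON, a list of rows, each a list of 6 numbers: the shift along the tool's x, y, z in m, then the turn, a rotation vector about the tool's x, y, z in degrees. A call has exactly 8 rows; each row is the pose to reach, as a shift and turn from the pose commanded when the call began, along the tool's axes at that moment; what a row does not reach only later rows make up. A row lasts 1/10 s, in which the tool goes at most 50 mm and 8.59 degrees, less where a joint would pass 70% of its speed; a pose out of reach is approached as far as the arm can. A call with a gripper value outside its range is refused whole. OPENING is the finger opening in m, from 0 to 0.0854, set as the call begins (- or left out, the last holds). The fingers move at their own pace and stop on an object; FORCE is the grip in N (left out, the last holds). Time passes only in rows, so rows that repeat a pose let the fingers close, or fill a call up. It gives the time, the measured TCP pose, the force and the opening at its end, in the units of the state.
- env.get_state(): the state, without advancing time (a new reading comes with each control period).
- env.read_camera(name): name is "side" or "top" or "wrist"; returns (picture, depth): 420x560x3 uint8, blue, green, red; 420x560 float32, m along the optical axis (not along the pixel's ray), 0 where there is no reading.
- env.camera_params(name): a dict with "fx", "fy", "cx", "cy" (pixels), "position" and "orientation" of the camera in the world. Camera axes: x right, y up, looking along -z (the intrinsics and any distortion apply to the point x, -y, -z); pixel columns grow to the right and rows downward; lengths in m; the calibration is good to about 2 mm. A picture is of the moment at which its call begins: read the wrist's pose just before it. camera_params takes no time and is no camera call; for the wrist camera it gives the pose at the moment of the call.
- env.hand_in(): hands the job in, once; it reports no verdict.
The state is a dict: "clock": time; "joint_pos": joint angles; "qvel": joint speeds; "tau": joint torques, N m; "tcp_pos": TCP position; "orientation": TCP orientation; "wrist_force": force on the tool from outside, world axes, zero at the start; "ft_torque": the same for the moment, N m; "finger_gap": finger opening in m.
Only numpy, scipy, OpenCV 4.12 (cv2) and the standard library are available. Lean on these libraries where they do the work, as an engineer would, in place of code of your own. Each camera call takes 0.05 s, during which the arm holds its last target. There are 200 camera calls.

TASK

Take the wooden push stick and use it to push the tray of open sandwiches along the landing shelf and in under the red guard bar of the countertop grill, until you feel it squarely home against the rear stop, and hold it pressed firmly there for a moment; push gently, and keep your hand off the tray and the grill. Then bring the stick out, stand it back upright on the counter clear of the grill, and leave the other things on the counter as they are.

Things in the scene. Friction and masses are not known exactly. Their poses are not given: they have to be found in the camera images.
- stick_grip (a point): Centre of the handle bar of the loose beech push stick, 300 mm long, 0.16 kg. x points along it to the head, y across, z up. Bar 18 mm wide, 20 mm high, level; grasp it across from above, in the middle. Head and tail foot reach 32 mm below this point, so standing on the counter it is 32 mm up with 22 mm free under the bar. Tail end 150 mm behind this point.
- push_face (a point): Middle of the stick's flat push face, 150 mm ahead (+x) of stick_grip and 11 mm lower; the face is square to the stick, 56 mm wide and 42 mm high (its lower edge 21 mm below this point). Axes as stick_grip. A seating push of about 10 N is right for the tray; over 25 N is too rough.
- tray: Loose shallow aluminium tray with two open sandwiches fixed to it, 0.35 to 0.7 kg. 165 mm along its x, 240 mm along y, walls 25 mm high, 4 mm thick. Origin at the centre of its underside. It starts on the landing shelf, x roughly along the feed direction (up to 7 degrees askew, 10 mm to one side). It drags with a few newtons, more along the guides. Keep the hand off it.
- tray_rear (a point): Middle of the outer face of the tray's rear wall, the one to push on: 82.5 mm behind (-x) the tray's origin, 12.5 mm above its underside. Axes as the tray's.
- grill: Fixed steel countertop grill. Origin on the counter under the middle of the mouth; +x = feed direction (into the grill), y across, z up. Landing shelf and deck are one level plate, top 50 mm up, 300 mm wide, from x = -275 to +260 mm. Hood 340 mm wide, x = 10 to 260 mm, top 194 mm up, knobs out to x = -6 mm; open sides with guard rods. Keep the hand off it.
- guard (a point): Middle of the red guard bar across the top of the mouth, right above the grill's origin, 114 mm above the counter; bar 8 mm thick, so 60 mm is free between plate and bar. Axes as the grill's.
- guides (a point): Point on the deck midway between the two rigid side guides where they begin, at the mouth (grill x = 0). The guides are 16 mm high and 246 mm apart (3 mm play each side of the tray) from here 235 mm inwards; flared lead-ins come 60 mm out towards the shelf, where they stand 278 mm apart. Axes as the grill's.
- stop_bracket: Fixed bracket of the rear stop, inside the grill under the hood; origin on the deck, 244 mm inside the mouth, axes as the grill's. It carries a red stop bar, 200 mm wide, 26 mm high, on screw-out buffers: the bar's front face lies 19 to 49 mm before (-x of) this origin, set differently each time and not reported: find it by feel. The bar is rigid.
- oil_bottle: Green glass oil bottle, loose, 72 mm across, 270 mm tall; origin under its centre. Leave alone.
- pepper_mill: Dark wooden pepper mill, loose, 54 mm across, 170 mm tall; origin under its centre. Leave alone.
- ramekin: White ramekin of capers, loose, 76 mm across, 42 mm tall; origin under its centre. Leave alone.

How it is judged:
On the way, in this order (a step that is already met when the one before it is completed fails the run):
1. pushed by the stick, the tray's front passes under the guard bar (x of tray in the frame of grill between -0.06 and 0.12 m and contact force between stick and tray above 0.3 N), for 0.04 s.
2. the stick presses the tray home against the rear stop with at least 5 N (contact force between stick and tray above 5 N and contact force between tray and stop_bracket above 5 N), for 0.2 s.
At the end, for the whole second after the job is handed in: The tray, pressed home against the rear stop on the way, still lies flat and still in the grill, its origin at least 109 mm inside the mouth and square within 1.7 degrees; the stick stands upright, level and still on the counter, touching neither grill nor tray (x of tray in the frame of grill above 0.109 m and angle between the x axis of tray and the x axis of grill, either way round below 0.03 rad and angle between tray's own z axis and vertical below 0.03 rad and linear speed of each of tray, stick below 0.01 m/s and height (world z) of stick_grip below 0.042 m and angle between stick_grip's own z axis and vertical below 0.15 rad and contact force between stick and grill below 0.1 N and contact force between stick and tray below 0.1 N).
It fails at once if the stick presses on the tray with more than 25 N (contact force between stick and tray above 25 N).
It fails at once if the tray is driven against the rear stop with more than 25 N (contact force between tray and stop_bracket above 25 N).
It fails at once if the hand or arm touches the tray (contact force between any of the fingers, the arm and tray above 0.5 N).
It fails at once if the hand or arm touches the grill (contact force between any of the fingers, the arm and grill above 1 N).
It fails at once if a bystander is shifted by more than 20 mm or tipped (distance of any of oil_bottle, pepper_mill, ramekin from where it was at the start of the episode above 0.02 m or angle between any of oil_bottle, pepper_mill, ramekin's own z axis and vertical above 0.3 rad).
It also fails if it takes over 72 s, if anything falls off the work surface, if the arm or the gripper's body presses on something with over 40 N, if the wrist force passes 120 N, or if a joint passes its speed limit or range.

## Working session

There is one attempt and no reset: what is moved stays moved. The work goes in short steps, Python scripts to look and compute and a shell command to move; the robot and the scene stay as the last step left them, time stands still between calls to the robot, and variables do not carry over. Pictures are saved under pics/ and viewed, about 8 in all and at most 12, crops included, and the job is handed in when it is done.

```bash
ls; mkdir -p pics
cat > h.py <<'E'
import numpy as np, cv2
from workcell import env
from scipy.spatial.transform import Rotation as R
def rot(q): return R.from_quat([q[1],q[2],q[3],q[0]]).as_matrix()
def look(n,f):
    p=env.camera_params(n); im,d=env.read_camera(n); np.savez('pics/'+f+'.npz',im=im,d=d,**{k:np.array(v) for k,v in p.items() if not isinstance(v,dict)})
    cv2.imwrite('pics/'+f+'.png',im); return im,d,p
def cloud(d,p):
    v,u=np.mgrid[:d.shape[0],:d.shape[1]]
    c=np.stack([(u-p['cx'])/p['fx']*d,-(v-p['cy'])/p['fy']*d,-d],-1)
    return c@rot(p['orientation']).T+np.array(p['position'])
def load(f):
    z=np.load('pics/'+f+'.npz'); p={k:z[k] for k in z.files if k not in('im','d')}; return z['im'],z['d'],p
E
python3 - <<'E'
from h import *
for n in('top','side'):
    im,d,p=look(n,n+'0'); print(n,p,(d>0).mean())
print(env.get_state())
E
```

```text
pics
top {'fx': 428.76090468429715, 'fy': 428.76090468429715, 'cx': 278.5560901272232, 'cy': 208.99059571535685, 'position': array([ 0.44141836, -0.02500176,  1.19979739]), 'orientation': array([-0.69459795, -0.05987399,  0.03766839,  0.71591192])} 0.9962117346938776
side {'fx': 390.0281165646405, 'fy': 390.0281165646405, 'cx': 271.9662224562845, 'cy': 211.4938194916098, 'position': array([1.23782025, 0.21933916, 0.78193007]), 'orientation': array([0.54183287, 0.21961844, 0.29935992, 0.75403483])} 0.9961352040816327
{'clock': 0.1, 'joint_pos': array([ 1.20339349e+00,  3.13960320e-01,  4.50914778e-02,  1.30360953e+00,
       -3.94711287e-06,  1.43120463e+00]), 'qvel': array([-0.00090776, -0.00185978,  0.0025965 ,  0.0004151 , -0.00020359,
        0.00043483]), 'tau': array([ 2.32833991e-03, -4.81728387e+01,  2.99242562e+01,  1.28176771e-02,
       -1.07698261e-04, -1.39938894e-05]), 'tcp_pos': array([0.12970035, 0.55970887, 0.23047767]), 'orientation': array([-2.09010314e-04,  1.13659377e-01,  9.93519420e-01, -8.14639188e-04]), 'wrist_force': array([0.50828503, 0.12016818, 0.66585621]), 'ft_torque': array([ 0.02524512,  0.01035546, -0.06045607]), 'finger_gap': 0.08557883261666656}
```

View pics/top0.png

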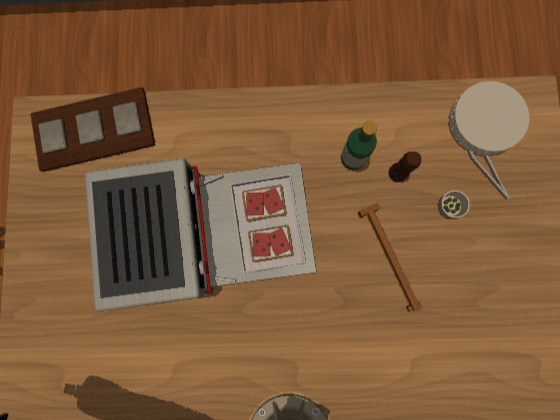

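View pics/side0.png

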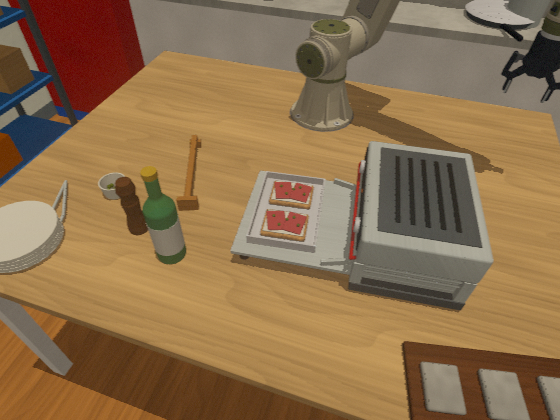

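Run:
```python
from h import *
im,d,p=load('top0'); P=cloud(d,p); z=P[...,2]
v,u=np.mgrid[:420,:560]
box=lambda a,b,c,e:(u>a)&(u<b)&(v>c)&(v<e)
print('table z',np.median(z[box(230,330,320,370)]))
def rect(m,n):
    m=cv2.morphologyEx(m.astype(np.uint8),cv2.MORPH_OPEN,np.ones((2,2))).astype(bool)
    q=P[m]; r=cv2.minAreaRect((q[:,:2]*1000).astype(np.float32)); print(n,m.sum(),np.round(r[0],1),np.round(r[1],1),round(r[2],2),'z',np.round(np.percentile(z[m],[5,50,95]),4))
    return r
rect(box(70,230,150,320)&(z>.18)&(z<.205),'hood')
rect(box(205,330,155,295)&(z>.04)&(z<.06),'plate')
rect(box(225,320,165,285)&(z>.069)&(z<.082),'trayrim')
hsv=cv2.cvtColor(im,cv2.COLOR_BGR2HSV)
red=((hsv[...,0]<8)|(hsv[...,0]>172))&(hsv[...,1]>170)&(hsv[...,2]>60)&box(185,220,155,305)
rect(red&(z>.1)&(z<.13),'guard')
st=box(350,430,198,320)
rect(st&(z>.02)&(z<.06),'stick')
rect(st&(z>.02)&(z<.06)&(v<225),'head')
for n,b in(('bottle',box(335,382,115,180)),('mill',box(385,425,145,190)),('ram',box(436,472,188,222)),('plates',box(445,535,75,200))):
    rect(b&(z>.025),n)
# stick line from bar
m=st&(z>.02)&(z<.06)&(v>225)&(v<298); q=P[m]; 
l=cv2.fitLine((q[:,:2]).astype(np.float32),cv2.DIST_L2,0,.01,.01).ravel(); print('bar',l,np.degrees(np.arctan2(l[1],l[0])),np.median(q[:,2]))
```

```text
table z 0.0011991583877033474
hood 14592 [538.7 264.5] [345.8 554.9] 6.13 z [0.1875 0.1926 0.1965]
plate 7881 [567.4  70.7] [309.7 291. ] 6.13 z [0.0471 0.0524 0.0663]
trayrim 2455 [559.1  37.2] [250.1 165.9] 7.79 z [0.0563 0.0754 0.0805]
guard 352 [560.7 207.7] [354.5  21.1] 7.61 z [0.0495 0.1174 0.1217]
stick 1009 [ 421.  -185.6] [307.4 290.1] 19.15 z [0.0024 0.0426 0.0469]
head 237 [ 528.9 -148. ] [ 56.4 296.6] 24.65 z [0.0013 0.0424 0.0469]
bottle 1148 [ 653.8 -138.9] [ 71.2 476.7] 53.3 z [0.0069 0.1768 0.2718]
mill 566 [ 604.9 -204.4] [ 50.3 482.7] 36.4 z [0.0032 0.1163 0.1704]
ram 239 [ 546.5 -269. ] [ 74.5 526.1] 15.24 z [0.0014 0.0384 0.0456]
plates 4457 [ 646.2 -392. ] [211.9 813.4] 43.76 z [0.0349 0.052  0.0565]
bar [ 0.92435175  0.38154143  0.45193073 -0.29400072] 22.429192 0.0428927174235636
```

Run:
```python
from h import *
im,d,p=load('top0'); P=cloud(d,p); z=P[...,2]
v,u=np.mgrid[:420,:560]
box=lambda a,b,c,e:(u>a)&(u<b)&(v>c)&(v<e)
def rect(m,n):
    n_,lab,s,_=cv2.connectedComponentsWithStats(m.astype(np.uint8)); m=lab==1+np.argmax(s[1:,4])
    q=P[m]; r=cv2.minAreaRect((q[:,:2]*1000).astype(np.float32)); print(n,m.sum(),np.round(r[0],1),np.round(r[1],1),round(r[2],2),'z',np.round(np.percentile(z[m],[5,50,95]),4))
rect(box(70,230,150,320)&(z>.18)&(z<.205),'hood')
rect(box(205,330,155,295)&(z>.04)&(z<.085),'plate')
rect(box(225,320,165,285)&(z>.066)&(z<.082),'trayrim')
hsv=cv2.cvtColor(im,cv2.COLOR_BGR2HSV)
red=((hsv[...,0]<8)|(hsv[...,0]>172))&(hsv[...,1]>150)&(hsv[...,2]>50)&box(185,220,155,305)
rect(red&(z>.1)&(z<.13),'guard')
st=box(350,430,198,320)
rect(st&(z>.02)&(z<.06),'stick')
rect(st&(z>.02)&(z<.06)&(v<219),'head')
rect(st&(z>.02)&(z<.06)&(v>300),'tail')
for n,b in(('bottle',box(335,382,115,180)),('mill',box(385,425,145,190)),('ram',box(436,472,188,222)),('plates',box(445,535,75,200))):
    rect(b&(z>.025),n)
m=st&(z>.03)&(z<.06); q=P[m][:,:2]; a=np.array([.92435,.38154]);c=np.array([.4519,-.294]); t=(q-c)@a; print('ends',t.min(),t.max(),'mid',c+a*(t.min()+t.max())/2)
# sharper edges: brightness of the plate
cv2.imwrite('pics/crop.png',cv2.resize(im[150:320,80:330],None,fx=3,fy=3,interpolation=cv2.INTER_CUBIC))
```

```text
hood 14634 [537.4 336. ] [339.9 253.1] 6.01 z [0.188  0.1926 0.1964]
plate 11272 [566.2  71.8] [300.3 283.9] 6.11 z [0.0484 0.0541 0.078 ]
trayrim 1223 [510.6  33.1] [ 83.3 109. ] 7.68 z [0.0675 0.075  0.08  ]
guard 371 [550.7 206.2] [326.2  14.1] 6.22 z [0.1149 0.1184 0.1222]
stick 1013 [ 464.2 -290. ] [299.2  56.4] 22.08 z [0.0283 0.0427 0.0469]
head 189 [ 584.8 -241.1] [39.  56.4] 22.08 z [0.0341 0.0426 0.0469]
tail 117 [ 338.4 -341.8] [27.4 35.3] 20.77 z [0.022  0.0405 0.0461]
bottle 1148 [ 600.7 -136.8] [ 71.7 382.6] 65.54 z [0.053  0.1781 0.272 ]
mill 568 [ 571.9 -188.7] [ 50.5 417.4] 42.88 z [0.0311 0.1431 0.1704]
ram 250 [ 513.6 -270.3] [ 73.7 506. ] 24.68 z [0.0264 0.0407 0.0459]
plates 4384 [ 641.1 -373.9] [198.7 779. ] 44.1 z [0.0439 0.0522 0.0566]
ends -0.13594253061160447 0.16254679048743076 mid [ 0.46419582 -0.28892471]
```

View pics/crop.png

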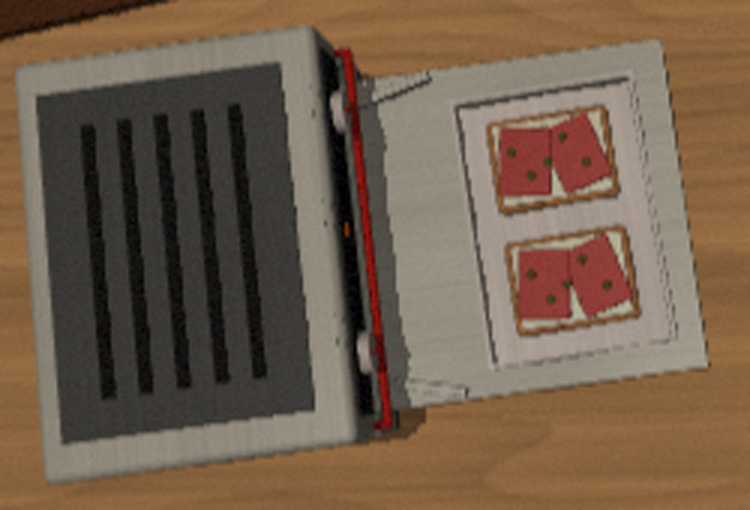

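```bash
cat >> h.py <<'E'
def rel(pos,yaw_y,s=None):
    """world TCP target + yaw(deg) of tool y, tool down -> row from commanded (here: measured) pose"""
    s=s or env.get_state(); M=rot(s['orientation']); y=np.radians(yaw_y)
    Y=np.array([np.cos(y),np.sin(y),0]);Z=np.array([0,0,-1.]);X=np.cross(Y,Z)
    T=np.stack([X,Y,Z],1)
    return np.round(np.r_[M.T@(np.array(pos)-s['tcp_pos'])*1000,R.from_matrix(M.T@T).as_rotvec(degrees=True)],2)
E
python3 - <<'E'
from h import *
im,d,p=load('top0'); P=cloud(d,p); z=P[...,2]
v,u=np.mgrid[:420,:560]
box=lambda a,b,c,e:(u>a)&(u<b)&(v>c)&(v<e)
for n,b,lo in(('bottle',box(335,382,115,180),.24),('mill',box(385,425,145,190),.145),('ram',box(436,472,188,222),.025)):
    print(n,np.round(np.median(P[b&(z>lo)&(z<.3)],0),3))
print(rel([.36,.15,.2],90)); print(rel([.464,-.289,.15],112.3))
# tray rear wall & edges in grill frame
o=np.array([.5518,.204]);f=np.array([-.1045,.9945]);g=np.array([-.9945,-.1045])
q=P[box(225,325,160,290)]; x=(q[:,:2]-o)@f; y=(q[:,:2]-o)@g
for yy in(-.09,-.06,-.02,.02,.06,.09):
    m=(abs(y-yy)<.01)&(q[:,2]>.066); print('y',yy,'rear/front rim',np.round([np.percentile(x[m],2),np.percentile(x[m],98)],4))
for xx in(-.23,-.2,-.17,-.14,-.11):
    m=(abs(x-xx)<.01)&(q[:,2]>.066); print('x',xx,'sides',np.round([np.percentile(y[m],2),np.percentile(y[m],98)],4))
E
```

```text
bottle [ 0.747 -0.203  0.271]
mill [ 0.698 -0.324  0.166]
ram [ 0.606 -0.481  0.041]
[-3.1689e+02 -3.4706e+02  3.0980e+01 -9.0000e-02 -2.0000e-02 -1.3050e+01]
[-5.1736e+02 -7.5115e+02  8.1610e+01 -9.0000e-02 -4.0000e-02 -3.5350e+01]
y -0.09 rear/front rim [-0.2423 -0.0801]
y -0.06 rear/front rim [-0.2421 -0.0821]
y -0.02 rear/front rim [-0.2431 -0.0831]
y 0.02 rear/front rim [-0.2457 -0.0836]
y 0.06 rear/front rim [-0.2456 -0.0861]
y 0.09 rear/front rim [-0.2464 -0.0864]
x -0.23 sides [-0.1178  0.1215]
x -0.2 sides [-0.1142  0.1196]
x -0.17 sides [-0.1134  0.1202]
x -0.14 sides [-0.112   0.1213]
x -0.11 sides [-0.1125  0.1235]
```

```bash
python3 -m creep '[[-0.033,-0.036,0,0,0,0],[-0.066,-0.072,0,0,0,-2],[-0.099,-0.108,0,0,0,-4],[-0.132,-0.144,0,0,0,-6],[-0.165,-0.18,0,0,0,-8],[-0.198,-0.216,0,0,0,-10],[-0.231,-0.252,0,0,0,-12],[-0.264,-0.288,0.01,0,0,-13]]' 0.0854 40; python3 -c "
from h import *
print(rel([.464,-.289,.15],112.3))"
```

```text
clock: 0.9
tcp_pos: [0.3231, 0.2186, 0.2221]
orientation: [0.001, -0.0, 1.0, 0.001]
wrist_force: [1.4, 1.3, -0.6]
finger_gap: 0.0853
[-1.4036e+02 -5.0774e+02  7.1880e+01  4.0000e-02  1.5000e-01 -2.2260e+01]
```

```bash
python3 -m creep '[[-0.012,-0.044,0,0,0,-2],[-0.024,-0.088,0.005,0,0,-4],[-0.036,-0.132,0.01,0,0,-7],[-0.048,-0.176,0.015,0,0,-10],[-0.06,-0.22,0.02,0,0,-13],[-0.072,-0.264,0.025,0,0,-16],[-0.085,-0.308,0.03,0,0,-19],[-0.098,-0.352,0.035,0,0,-22]]'; python3 -c "
from h import *
print(rel([.464,-.289,.15],112.3))"
```

```text
clock: 1.7
tcp_pos: [0.4196, -0.134, 0.1859]
orientation: [0.0, -0.191, 0.982, 0.0]
wrist_force: [1.0, 0.4, 0.8]
finger_gap: 0.0853
[ 1.6960e+01 -1.6036e+02  3.5820e+01  2.0000e-02  0.0000e+00 -2.6000e-01]
```

```bash
python3 -m creep '[[0.004,-0.04,0.01,0,0,0],[0.008,-0.08,0.02,0,0,0],[0.012,-0.12,0.03,0,0,0],[0.016,-0.15,0.036,0,0,0],[0.017,-0.16,0.036,0,0,0],[0.017,-0.16,0.036,0,0,0],[0.017,-0.16,0.036,0,0,0],[0.017,-0.16,0.036,0,0,0]]'
python3 - <<'E'
from h import *
im,d,p=look('wrist','w1'); P=cloud(d,p); z=P[...,2]
s=env.get_state(); print(s['tcp_pos'],p['position'])
m=(z>.034)&(z<.055)&(d>0); print(m.sum())
n,lab,st,_=cv2.connectedComponentsWithStats(m.astype(np.uint8)); m=lab==1+np.argmax(st[1:,4])
q=P[m]; print(np.round(cv2.minAreaRect((q[:,:2]*1000).astype(np.float32)),2) if 0 else cv2.minAreaRect((q[:,:2]*1000).astype(np.float32)), np.median(q[:,2]))
a=np.array([np.cos(np.radians(22.3)),np.sin(np.radians(22.3))]);b=np.array([-a[1],a[0]]);c=np.array([.464,-.289])
t=(q[:,:2]-c)@a;w=(q[:,:2]-c)@b
for t0 in np.arange(-.16,.17,.02):
    k=abs(t-t0)<.005
    if k.sum()>5: print(round(t0,2),np.round(np.percentile(w[k],[2,98]),4))
E
```

```text
clock: 2.5
tcp_pos: [0.4635, -0.2854, 0.1507]
orientation: [0.0, -0.191, 0.982, 0.0]
wrist_force: [-0.2, 0.2, 0.1]
finger_gap: 0.0852
[ 0.46361291 -0.28545048  0.15074957] [ 0.39256143 -0.31498778  0.29304247]
15234
((461.9327392578125, -291.20806884765625), (299.59503173828125, 55.609092712402344), 22.12712860107422) 0.04177549177967993
-0.14 [-0.01    0.0076]
-0.12 [-0.0096  0.0077]
-0.1 [-0.0101  0.0077]
-0.08 [-0.0097  0.0069]
-0.06 [-0.0101  0.0069]
-0.04 [-0.0097  0.0069]
-0.02 [-0.0101  0.0069]
-0.0 [-0.0096  0.0069]
0.02 [-0.01    0.0069]
0.04 [-0.0103  0.0069]
0.06 [-0.0097  0.0069]
0.08 [-0.0101  0.0069]
0.1 [-0.0105  0.0069]
0.12 [-0.0098  0.0069]
0.14 [-0.0281  0.0249]
```

View pics/w1.png

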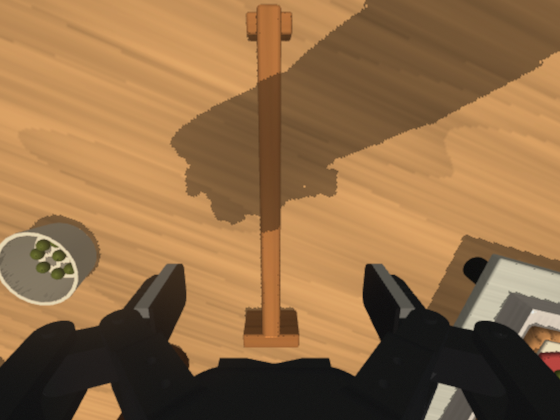

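```bash
python3 -c "
from h import *
print(rel([.462,-.291,.013],112.2))"
```

```text
[ 3.6100e+00 -4.5600e+00  1.3775e+02  1.0000e-02  2.0000e-02 -1.7000e-01]
```

```bash
python3 -m creep '[[0.0036,-0.0046,0.03,0,0,0],[0.0036,-0.0046,0.06,0,0,0],[0.0036,-0.0046,0.09,0,0,0],[0.0036,-0.0046,0.115,0,0,0],[0.0036,-0.0046,0.13,0,0,0],[0.0036,-0.0046,0.137,0,0,0],[0.0036,-0.0046,0.137,0,0,0],[0.0036,-0.0046,0.137,0,0,0]]' && python3 -m creep '[[0,0,0,0,0,0],[0,0,0,0,0,0],[0,0,0,0,0,0],[0,0,0,0,0,0],[0,0,0,0,0,0],[0,0,0,0,0,0],[0,0,0,0,0,0],[0,0,0,0,0,0]]' 0.0 90; python3 -c "
from h import *
print(rel([.47,-.30,.068+.013],186), env.get_state()['joint_pos'])"
```

```text
clock: 3.35
tcp_pos: [0.4627, -0.2925, 0.0143]
orientation: [0.0, -0.191, 0.982, -0.0]
wrist_force: [1.0, 0.1, 0.5]
finger_gap: 0.0853
clock: 4.15
tcp_pos: [0.4623, -0.2926, 0.0137]
orientation: [0.0, -0.19, 0.982, -0.0]
wrist_force: [-0.7, 1.0, 6.9]
finger_gap: 0.0164
[-4.410e+00 -9.730e+00 -6.729e+01 -4.000e-02 -0.000e+00 -7.405e+01] [-7.11114289e-01  4.23479712e-01 -3.65727573e-01  7.80951171e-01
  6.94758041e-05 -1.09414879e+00]
```

```bash
python3 -m creep '[[0,0,-0.01,0,0,0],[0,0,-0.03,0,0,0],[0,0,-0.05,0,0,-6],[0,0,-0.07,0,0,-14],[0,0,-0.076,0,0,-22],[0,0,-0.076,0,0,-30],[0,0,-0.076,0,0,-38],[0,0,-0.076,0,0,-46]]';  python3 -c "
from h import *
o=np.array([.5518,.204]);f=np.array([-.1045,.9945]);g=np.array([-.9945,-.1045])
t=o+f*(-.150-.285)+g*.004
print(t,rel([*t,.09],186), env.get_state()['wrist_force'])"
```

```text
clock: 4.95
tcp_pos: [0.4618, -0.2923, 0.0894]
orientation: [-0.0, -0.561, 0.828, 0.0]
wrist_force: [-0.0, -0.9, -0.8]
finger_gap: 0.0165
[ 0.5932795 -0.2290255] [-1.0742e+02 -9.8680e+01 -6.2000e-01  3.0000e-02  2.0000e-02 -2.7730e+01] [-0.02070833 -0.9010104  -0.77677688]
```

```bash
python3 -m creep '[[-0.005,-0.005,0,0,0,-6],[-0.015,-0.015,0,0,0,-13],[-0.03,-0.03,0,0,0,-20],[-0.05,-0.05,0,0,0,-27],[-0.07,-0.07,0,0,0,-28],[-0.09,-0.088,0,0,0,-28],[-0.107,-0.0985,0,0,0,-28],[-0.107,-0.0985,0,0,0,-28]]';  python3 - <<'E'
from h import *
s=env.get_state(); print(s['tcp_pos'],s['wrist_force'],s['joint_pos'])
im,d,p=look('top','top1'); P=cloud(d,p); z=P[...,2]
o=np.array([.5518,.204]);f=np.array([-.1045,.9945]);g=np.array([-.9945,-.1045])
x=(P[...,:2]-o)@f; y=(P[...,:2]-o)@g
m=(x>-.6)&(x<-.27)&(abs(y)<.08)&(z>.07)&(z<.14)
q=P[m]; X=x[m];Y=y[m];Z=z[m]
for a in np.arange(-.58,-.27,.02):
    k=(abs(X-a)<.006)&(Z<.125)
    if k.sum()>3: print(round(a,2),np.round(np.percentile(Y[k],[3,50,97]),4),np.round(np.median(Z[k]),4))
print(X[abs(Y)<.02].max())
cv2.imwrite('pics/crop1.png',cv2.resize(im[120:320,180:480],None,fx=2.5,fy=2.5))
im,d,p=look('side','side1')
E
```

```text
clock: 5.75
tcp_pos: [0.5953, -0.2286, 0.089]
orientation: [-0.0, 0.744, -0.668, -0.0]
wrist_force: [0.0, -0.1, -1.5]
finger_gap: 0.0166
[ 0.5952752  -0.22862435  0.088972  ] [ 0.02876286 -0.14270685 -1.46546533] [-4.92809797e-01  5.04229052e-01 -2.17249919e-02  1.04476787e+00
  6.89389043e-04 -2.17031130e+00]
-0.42 [-0.0078  0.0026  0.009 ] 0.1183
-0.4 [-0.0083  0.0016  0.0089] 0.1181
-0.38 [-0.0081  0.0007  0.0092] 0.1182
-0.36 [-0.0085  0.002   0.0092] 0.1175
-0.34 [-0.0079 -0.0002  0.009 ] 0.1173
-0.32 [-0.0077  0.0016  0.0095] 0.1183
-0.3 [-0.0254  0.0024  0.028 ] 0.118
-0.28 [-0.0245 -0.      0.0266] 0.1059
-0.2848414109708068
```

View pics/crop1.png

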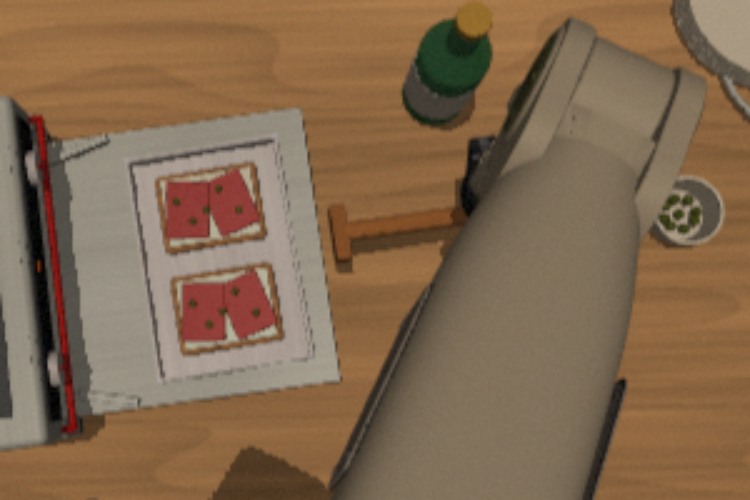

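View pics/side1.png

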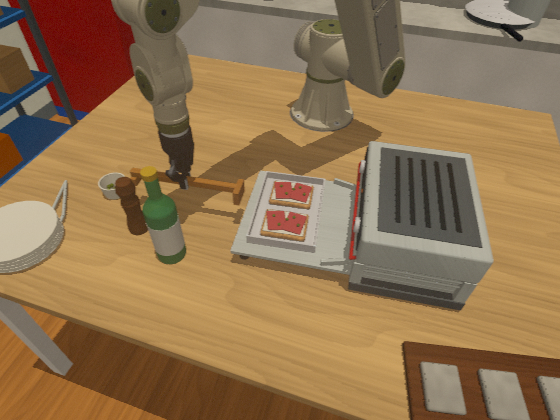

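```bash
python3 -m creep '[[0,0.001,0.007,0,0,0],[-0.004,0.002,0.014,0,0,0],[-0.01,0.003,0.019,0,0,0],[-0.016,0.003,0.019,0,0,0],[-0.021,0.003,0.019,0,0,0],[-0.025,0.003,0.019,0,0,0],[-0.028,0.003,0.019,0,0,0],[-0.03,0.003,0.019,0,0,0]]';  python3 -c "
from h import *
o=np.array([.5518,.204]);f=np.array([-.1045,.9945]);g=np.array([-.9945,-.1045])
s=env.get_state();t=s['tcp_pos'][:2]-o
print(t@f+.15,t@g,s['tcp_pos'][2],rel(s['tcp_pos'],186), s['wrist_force'])"
```

```text
clock: 6.65
tcp_pos: [0.5877, -0.2004, 0.0706]
orientation: [-0.0, 0.743, -0.669, 0.0]
wrist_force: [-0.2, -0.8, -1.1]
finger_gap: 0.0168
-0.2559407573131858 0.006524425213696317 0.07064993870689228 [ 0.    0.    0.   -0.03 -0.02 -0.03] [-0.16053208 -0.77130637 -1.12933242]
```

```bash
cat > st.py <<'E'
from h import *
o=np.array([.5518,.204]);f=np.array([-.1045,.9945]);g=np.array([-.9945,-.1045])
s=env.get_state();t=s['tcp_pos'][:2]-o; F=s['wrist_force']
print('face x %.4f lat %.4f z %.4f'%(t@f+.15,t@g,s['tcp_pos'][2]),'F feed %.2f lat %.2f z %.2f'%(F[:2]@f,F[:2]@g,F[2]),'T',np.round(s['ft_torque'],2),rel(s['tcp_pos'],186)[3:])
E
python3 -m creep '[[-0.002,0,0,0,0,0],[-0.004,0,0,0,0,0],[-0.006,0,0,0,0,0],[-0.008,0,0,0,0,0],[-0.010,0,0,0,0,0],[-0.012,0,0,0,0,0],[-0.014,0,0,0,0,0],[-0.016,0,0,0,0,0]]';  python3 st.py
python3 -m creep '[[-0.003,0,0,0,0,0],[-0.006,0,0,0,0,0],[-0.009,0,0,0,0,0],[-0.012,0,0,0,0,0],[-0.015,0,0,0,0,0],[-0.018,0,0,0,0,0],[-0.021,0,0,0,0,0],[-0.024,0,0,0,0,0]]';  python3 st.py
```

```text
clock: 7.45
tcp_pos: [0.586, -0.1853, 0.0705]
orientation: [0.0, 0.743, -0.67, 0.0]
wrist_force: [-0.5, -3.8, -1.5]
finger_gap: 0.0164
face x -0.2408 lat 0.0067 z 0.0705 F feed -3.77 lat 0.88 z -1.55 T [-0.86  0.11  0.17] [-0.02 -0.05 -0.08]
clock: 8.25
tcp_pos: [0.5834, -0.1607, 0.0703]
orientation: [-0.0, 0.743, -0.669, 0.0]
wrist_force: [0.3, -4.0, -1.4]
finger_gap: 0.0164
face x -0.2160 lat 0.0067 z 0.0703 F feed -3.97 lat 0.15 z -1.39 T [-0.84 -0.02 -0.01] [-0.01  0.   -0.06]
```

```bash
for i in 1; do python3 -m creep '[[-0.004,0,0,0,0,0],[-0.008,0,0,0,0,0],[-0.012,0,0,0,0,0],[-0.016,-0.0005,0,0,0,0],[-0.020,-0.001,0,0,0,0],[-0.024,-0.001,0,0,0,0],[-0.028,-0.0015,0,0,0,0],[-0.032,-0.002,0,0,0,0]]'|tail -1;  python3 st.py; done
python3 -m creep '[[-0.004,0,0,0,0,0],[-0.008,0,0,0,0,0],[-0.012,0,0,0,0,0],[-0.016,-0.0005,0,0,0,0],[-0.020,-0.001,0,0,0,0],[-0.024,-0.001,0,0,0,0],[-0.028,-0.0015,0,0,0,0],[-0.032,-0.002,0,0,0,0]]'|tail -1;  python3 st.py
python3 - <<'E'
from h import *
im,d,p=look('top','top2'); P=cloud(d,p); z=P[...,2]
o=np.array([.5518,.204]);f=np.array([-.1045,.9945]);g=np.array([-.9945,-.1045])
x=(P[...,:2]-o)@f; y=(P[...,:2]-o)@g
for yy in(-.1,-.075,-.05,.05,.075,.1):
    m=(abs(y-yy)<.01)&(z>.066)&(z<.085)&(x>-.2)&(x<-.1); print(yy,np.round(np.percentile(x[m],2),4))
for xx in(-.13,-.1,-.07,-.04):
    m=(abs(x-xx)<.01)&(z>.069)&(z<.085)&(abs(y)<.14); print(xx,np.round(np.percentile(y[m],[2,98]),4))
cv2.imwrite('pics/crop2.png',cv2.resize(im[140:320,160:400],None,fx=3,fy=3))
E
```

```text
finger_gap: 0.0167
face x -0.1839 lat 0.0048 z 0.0703 F feed -3.69 lat 0.59 z -1.03 T [-0.9  -0.05  0.11] [ 0.01  0.01 -0.05]
finger_gap: 0.0168
face x -0.1519 lat 0.0028 z 0.0702 F feed -4.86 lat 1.06 z -0.97 T [-0.87 -0.    0.11] [ 0.01  0.01 -0.05]
-0.1 -0.1519
-0.075 -0.152
-0.05 -0.1518
0.05 -0.1522
0.075 -0.1522
0.1 -0.1525
-0.13 [-0.1226  0.1168]
-0.1 [-0.1194  0.1141]
-0.07 [-0.1191  0.1144]
-0.04 [-0.121   0.1151]
```

View pics/crop2.png

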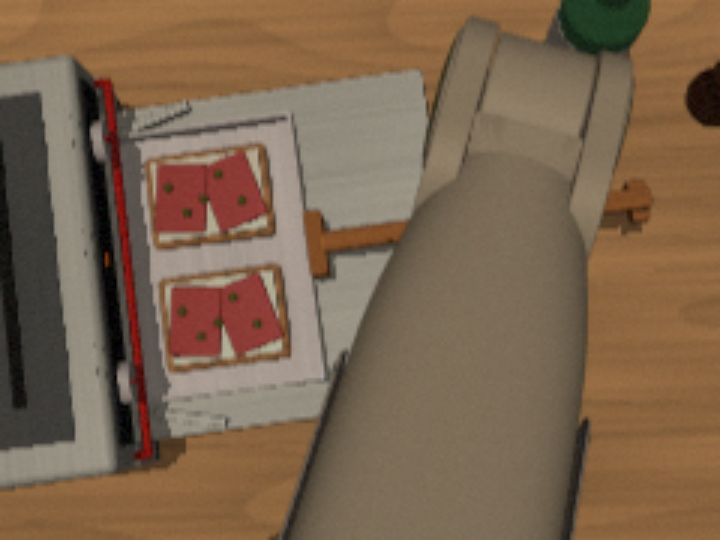

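```bash
python3 -m creep '[[-0.003,0,0,0,0,0],[-0.006,0,0,0,0,0],[-0.009,0,0,0,0,0],[-0.012,0,0,0,0,0],[-0.015,0,0,0,0,0],[-0.018,0,0,0,0,0],[-0.021,0,0,0,0,0],[-0.024,0,0,0,0,0]]'|tail -1;  python3 st.py
python3 -m creep '[[-0.003,0,0,0,0,0],[-0.006,0,0,0,0,0],[-0.009,0,0,0,0,0],[-0.012,0,0,0,0,0],[-0.015,0,0,0,0,0],[-0.018,0,0,0,0,0],[-0.021,0,0,0,0,0],[-0.024,0,0,0,0,0]]'|tail -1;  python3 st.py
```

```text
finger_gap: 0.0165
face x -0.1280 lat 0.0027 z 0.0703 F feed -4.36 lat -0.98 z -0.41 T [-0.89 -0.1   0.  ] [-0.    0.   -0.05]
finger_gap: 0.0166
face x -0.1040 lat 0.0027 z 0.0703 F feed -4.68 lat 0.60 z -0.72 T [-0.84 -0.05 -0.03] [ 0.    0.   -0.05]
```

```bash
python3 -m creep '[[-0.004,0,0,0,0,0],[-0.008,0,0,0,0,0],[-0.012,0,0,0,0,0],[-0.016,0,0,0,0,0],[-0.020,0,0,0,0,0],[-0.024,0,0,0,0,0],[-0.028,0,0,0,0,0],[-0.032,0,0,0,0,0]]'|tail -1;  python3 st.py
python3 -m creep '[[-0.004,0,0,0,0,0],[-0.008,0,0,0,0,0],[-0.012,0,0,0,0,0],[-0.016,0,0,0,0,0],[-0.020,0,0,0,0,0],[-0.024,0,0,0,0,0],[-0.028,0,0,0,0,0],[-0.032,0,0,0,0,0]]'|tail -1;  python3 st.py
```

```text
finger_gap: 0.0162
face x -0.0719 lat 0.0027 z 0.0703 F feed -4.16 lat 0.27 z -1.53 T [-0.88 -0.04 -0.02] [ 0.    0.01 -0.05]
finger_gap: 0.0165
face x -0.0399 lat 0.0027 z 0.0703 F feed -5.43 lat -0.25 z -0.60 T [-0.88 -0.1  -0.01] [ 0.01  0.01 -0.05]
```

```bash
python3 -m creep '[[-0.004,0,0,0,0,0],[-0.008,0,0,0,0,0],[-0.012,0,0,0,0,0],[-0.016,0,0,0,0,0],[-0.020,0,0,0,0,0],[-0.024,0,0,0,0,0],[-0.028,0,0,0,0,0],[-0.032,0,0,0,0,0]]'|tail -1;  python3 st.py
python3 -m creep '[[-0.004,0,0,0,0,0],[-0.008,0,0,0,0,0],[-0.012,0,0,0,0,0],[-0.016,0,0,0,0,0],[-0.020,0,0,0,0,0],[-0.023,0,0,0,0,0],[-0.026,0,0,0,0,0],[-0.028,0,0,0,0,0]]'|tail -1;  python3 st.py
```

```text
finger_gap: 0.0167
face x -0.0079 lat 0.0026 z 0.0703 F feed -4.68 lat -0.07 z -0.78 T [-0.88 -0.05  0.09] [ 0.    0.   -0.05]
finger_gap: 0.0164
face x 0.0201 lat 0.0026 z 0.0702 F feed -4.83 lat 1.35 z 0.04 T [-0.91 -0.01  0.08] [ 0.01  0.01 -0.05]
```

```bash
cat >> st.py <<'E'
import sys; sys.exit(int(abs(F[:2]@f)>7))
E
python3 -m creep '[[-0.0004,0,0,0,0,0],[-0.0008,0,0,0,0,0],[-0.0012,0,0,0,0,0],[-0.0016,0,0,0,0,0],[-0.002,0,0,0,0,0],[-0.0024,0,0,0,0,0],[-0.0028,0,0,0,0,0],[-0.003,0,0,0,0,0]]'|head -1;  python3 st.py && 
python3 -m creep '[[-0.0004,0,0,0,0,0],[-0.0008,0,0,0,0,0],[-0.0012,0,0,0,0,0],[-0.0016,0,0,0,0,0],[-0.002,0,0,0,0,0],[-0.0022,0,0,0,0,0],[-0.0023,0,0,0,0,0],[-0.0025,0,0,0,0,0]]'|head -1 &&  python3 st.py && 
python3 -m creep '[[-0.0003,0,0,0,0,0],[-0.0006,0,0,0,0,0],[-0.0009,0,0,0,0,0],[-0.0012,0,0,0,0,0],[-0.0015,0,0,0,0,0],[-0.0018,0,0,0,0,0],[-0.002,0,0,0,0,0],[-0.002,0,0,0,0,0]]'|head -1 &&  python3 st.py && 
python3 -m creep '[[-0.0003,0,0,0,0,0],[-0.0006,0,0,0,0,0],[-0.0009,0,0,0,0,0],[-0.0012,0,0,0,0,0],[-0.0015,0,0,0,0,0],[-0.0018,0,0,0,0,0],[-0.002,0,0,0,0,0],[-0.002,0,0,0,0,0]]'|head -1 &&  python3 st.py
```

```text
clock: 15.5
face x 0.0228 lat 0.0026 z 0.0703 F feed -4.79 lat 0.48 z -0.63 T [-1.    0.07  0.07] [ 0.    0.01 -0.05]
clock: 16.3
face x 0.0253 lat 0.0026 z 0.0703 F feed -5.38 lat 1.04 z -0.44 T [-0.94  0.08  0.08] [-0.    0.   -0.05]
clock: 17.1
face x 0.0273 lat 0.0026 z 0.0703 F feed -5.03 lat 1.03 z -1.39 T [-1.01  0.08  0.09] [ 0.    0.01 -0.05]
clock: 17.9
face x 0.0293 lat 0.0026 z 0.0703 F feed -4.71 lat 1.24 z -1.52 T [-0.96  0.11  0.14] [-0.    0.01 -0.05]
```

```bash
python3 -m creep '[[-0.0002,0,0,0,0,0],[-0.0004,0,0,0,0,0],[-0.0006,0,0,0,0,0],[-0.0008,0,0,0,0,0],[-0.001,0,0,0,0,0],[-0.0012,0,0,0,0,0],[-0.0012,0,0,0,0,0],[-0.0012,0,0,0,0,0]]'|head -1 &&  python3 st.py && 
python3 -m creep '[[-0.0002,0,0,0,0,0],[-0.0004,0,0,0,0,0],[-0.0006,0,0,0,0,0],[-0.0008,0,0,0,0,0],[-0.001,0,0,0,0,0],[-0.0012,0,0,0,0,0],[-0.0013,0,0,0,0,0],[-0.0013,0,0,0,0,0]]'|head -1 &&  python3 st.py && 
python3 -m creep '[[-0.0002,0,0,0,0,0],[-0.0004,0,0,0,0,0],[-0.0006,0,0,0,0,0],[-0.0008,0,0,0,0,0],[-0.001,0,0,0,0,0],[-0.0012,0,0,0,0,0],[-0.0013,0,0,0,0,0],[-0.0013,0,0,0,0,0]]'|head -1 &&  python3 st.py && 
python3 -m creep '[[-0.0002,0,0,0,0,0],[-0.0004,0,0,0,0,0],[-0.0006,0,0,0,0,0],[-0.0008,0,0,0,0,0],[-0.001,0,0,0,0,0],[-0.0012,0,0,0,0,0],[-0.0013,0,0,0,0,0],[-0.0013,0,0,0,0,0]]'|head -1 &&  python3 st.py && 
python3 -m creep '[[-0.0002,0,0,0,0,0],[-0.0004,0,0,0,0,0],[-0.0006,0,0,0,0,0],[-0.0008,0,0,0,0,0],[-0.001,0,0,0,0,0],[-0.0012,0,0,0,0,0],[-0.0013,0,0,0,0,0],[-0.0013,0,0,0,0,0]]'|head -1 &&  python3 st.py
```

```text
clock: 18.7
face x 0.0305 lat 0.0026 z 0.0703 F feed -5.30 lat 1.96 z -1.04 T [-0.98  0.11  0.14] [ 0.    0.01 -0.05]
clock: 19.5
face x 0.0317 lat 0.0026 z 0.0703 F feed -5.57 lat 0.32 z -1.19 T [-1.08  0.12  0.11] [ 0.   -0.01 -0.06]
clock: 20.3
face x 0.0317 lat 0.0026 z 0.0705 F feed -9.14 lat 1.62 z 0.20 T [-1.85  0.09  0.17] [ 0.   -0.15 -0.1 ]
```

```bash
python3 -m creep '[[-0.0002,0,0,0,0,0],[-0.0004,0,0,0,0,0],[-0.0006,0,0,0,0,0],[-0.0008,0,0,0,0,0],[-0.001,0,0,0,0,0],[-0.001,0,0,0,0,0],[-0.001,0,0,0,0,0],[-0.001,0,0,0,0,0]]'|head -1 ;  python3 st.py
```

```text
clock: 21.1
face x 0.0317 lat 0.0026 z 0.0706 F feed -13.19 lat 2.25 z 0.89 T [-2.46  0.21  0.22] [ 0.   -0.26 -0.14]
```

```bash
python3 -m creep '[[-0.0002,0,0,0,0,0],[-0.0004,0,0,0,0,0],[-0.0006,0,0,0,0,0],[-0.0006,0,0,0,0,0],[-0.0006,0,0,0,0,0],[-0.0006,0,0,0,0,0],[-0.0006,0,0,0,0,0],[-0.0006,0,0,0,0,0]]'|head -1 ;  python3 st.py
python3 -m creep '[[0,0,0,0,0,0],[0,0,0,0,0,0],[0,0,0,0,0,0],[0,0,0,0,0,0],[0,0,0,0,0,0],[0,0,0,0,0,0],[0,0,0,0,0,0],[0,0,0,0,0,0]]'|head -1 ;  python3 st.py
python3 -m creep '[[0.001,0,0,0,0,0],[0.003,0,0,0,0,0],[0.006,0,0,0,0,0],[0.01,0,0,0,0,0],[0.015,0,0,0,0,0],[0.02,0,0,0,0,0],[0.03,0,0,0,0,0],[0.04,0,0,0,0,0]]'|head -1 ;  python3 st.py
python3 - <<'E'
from h import *
im,d,p=look('side','side2'); cv2.imwrite('pics/crop3.png',cv2.resize(im[100:320,120:500],None,fx=2,fy=2))
E
```

```text
clock: 21.9
face x 0.0316 lat 0.0025 z 0.0706 F feed -15.31 lat 2.25 z 0.70 T [-2.74  0.15  0.29] [ 0.01 -0.32 -0.16]
clock: 22.7
face x 0.0317 lat 0.0025 z 0.0707 F feed -15.32 lat 2.29 z 2.03 T [-2.77  0.19  0.28] [ 0.01 -0.32 -0.16]
clock: 23.5
face x -0.0060 lat 0.0025 z 0.0703 F feed 0.33 lat 0.61 z -1.98 T [-0.02 -0.03 -0.02] [-0.01  0.01 -0.04]
```

View pics/crop3.png

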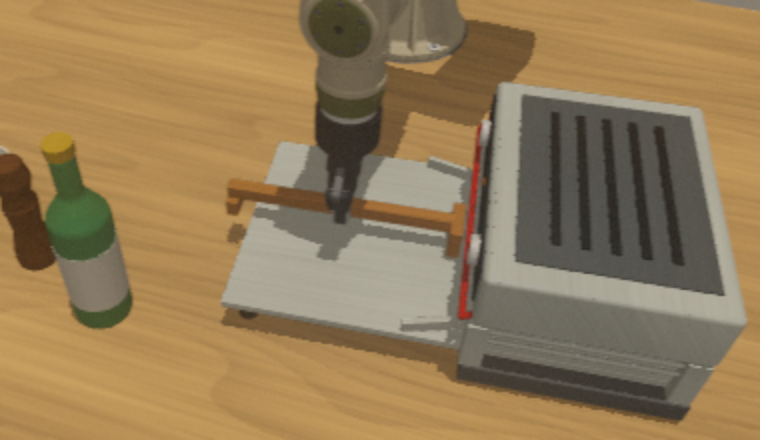

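```bash
python3 -m creep '[[0.03,0,0,0,0,0],[0.06,0,-0.004,0,0,0],[0.095,0,-0.01,0,0,0],[0.13,0.005,-0.015,0,0,0],[0.165,0.015,-0.015,0,0,0],[0.2,0.025,-0.015,0,0,0],[0.235,0.04,-0.015,0,0,0],[0.27,0.055,-0.015,0,0,0]]'|head -1 ;  python3 st.py
python3 -m creep '[[0.015,0.015,0,0,0,0],[0.03,0.03,0,0,0,0],[0.045,0.04,0,0,0,0],[0.058,0.045,0.005,0,0,0],[0.062,0.045,0.015,0,0,0],[0.062,0.045,0.025,0,0,0],[0.062,0.045,0.035,0,0,0],[0.062,0.045,0.04,0,0,0]]' ;  python3 st.py
python3 -c "
from h import *
print(env.get_state()['joint_pos'])"
```

```text
clock: 24.35
face x -0.2771 lat 0.0585 z 0.0853 F feed 0.12 lat -0.63 z -1.39 T [-0.05 -0.03 -0.  ] [-0.02  0.   -0.08]
clock: 25.15
tcp_pos: [0.4998, -0.2898, 0.0433]
orientation: [-0.0, 0.743, -0.669, -0.001]
wrist_force: [-0.0, 0.2, -2.0]
finger_gap: 0.0167
face x -0.3357 lat 0.1033 z 0.0433 F feed 0.23 lat -0.01 z -2.01 T [-0.03 -0.06 -0.03] [0.11 0.13 0.02]
[-6.64517227e-01  4.42927773e-01 -2.46776192e-01  8.84043586e-01
  3.07415075e-04 -2.34029919e+00]
```

```bash
python3 -m creep '[[0,0,0.008,0,0,0],[0,0,0.016,0,0,0],[0,0,0.022,0,0,0],[0,0,0.026,0,0,0],[0,0,0.028,0,0,0],[0,0,0.029,0,0,0],[0,0,0.030,0,0,0],[0,0,0.030,0,0,0]]'|head -1 ;  python3 st.py
```

```text
clock: 25.95
face x -0.3374 lat 0.1028 z 0.0154 F feed 0.33 lat 0.02 z -2.74 T [-0.03 -0.02 -0.03] [-0.02 -0.01 -0.06]
```

```bash
python3 -m creep '[[0,0,0.0005,0,0,0],[0,0,0.001,0,0,0],[0,0,0.0015,0,0,0],[0,0,0.002,0,0,0],[0,0,0.0022,0,0,0],[0,0,0.0022,0,0,0],[0,0,0.0022,0,0,0],[0,0,0.0022,0,0,0]]'|head -1 ;  python3 st.py
```

```text
clock: 26.75
face x -0.3373 lat 0.1028 z 0.0137 F feed 1.64 lat 0.46 z 5.39 T [0.22 0.41 0.04] [-0.02 -0.02 -0.05]
```

```bash
python3 -m creep '[[0,0,0,0,0,0],[0,0,0,0,0,0],[0,0,0,0,0,0],[0,0,0,0,0,0],[0,0,0,0,0,0],[0,0,0,0,0,0],[0,0,0,0,0,0],[0,0,0,0,0,0]]' 0.07;  python3 st.py
python3 -m creep '[[0,0,-0.005,0,0,0],[0,0,-0.015,0,0,0],[0,0,-0.03,0,0,0],[0,0,-0.05,0,0,0],[0,0,-0.08,0,0,0],[0,0,-0.11,0,0,0],[0,0,-0.14,0,0,0],[0,0,-0.14,0,0,0]]';  python3 st.py
python3 - <<'E'
from h import *
im,d,p=look('top','top9'); look('side','side9')
im,d,p=look('wrist','w9'); P=cloud(d,p); z=P[...,2]
m=(z>.034)&(z<.055); n,lab,st,_=cv2.connectedComponentsWithStats(m.astype(np.uint8)); m=lab==1+np.argmax(st[1:,4])
q=P[m]; print(cv2.minAreaRect((q[:,:2]*1000).astype(np.float32)),np.percentile(q[:,2],[2,50,98]))
im,d,p=load('top9');P=cloud(d,p); z=P[...,2]
v,u=np.mgrid[:420,:560]
box=lambda a,b,c,e:(u>a)&(u<b)&(v>c)&(v<e)
for n,b,lo in(('bottle',box(335,382,115,180),.24),('mill',box(385,425,145,190),.145),('ram',box(436,472,188,222),.025)):
    print(n,np.round(np.median(P[b&(z>lo)&(z<.3)],0),3))
E
```

```text
clock: 27.55
tcp_pos: [0.5004, -0.2913, 0.0131]
orientation: [-0.0, 0.743, -0.669, 0.0]
wrist_force: [0.0, -0.8, -0.5]
finger_gap: 0.0699
face x -0.3372 lat 0.1029 z 0.0131 F feed -0.76 lat 0.06 z -0.47 T [-0.07  0.01 -0.  ] [-0.    0.   -0.05]
clock: 28.35
tcp_pos: [0.5029, -0.2932, 0.1589]
orientation: [-0.0, 0.743, -0.669, 0.005]
wrist_force: [0.7, -0.3, -0.3]
finger_gap: 0.0697
face x -0.3394 lat 0.1006 z 0.1589 F feed -0.36 lat -0.65 z -0.32 T [ 0.01 -0.02  0.01] [-0.39 -0.37 -0.05]
((499.92449951171875, -291.41448974609375), (56.10319519042969, 298.96270751953125), 6.119007587432861) [0.03852284 0.04167195 0.04319445]
bottle [ 0.747 -0.203  0.271]
mill [ 0.698 -0.324  0.166]
ram [ 0.639 -0.459  0.042]
```

View pics/side9.png

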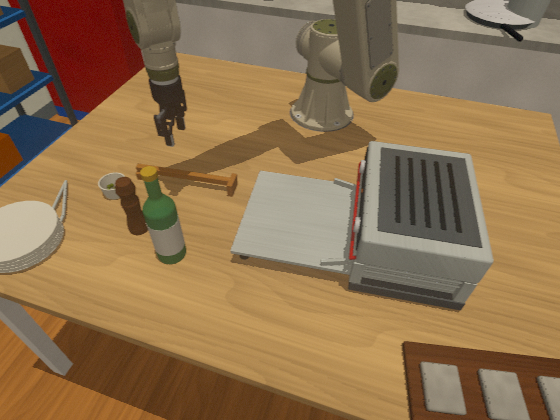

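Run:
```python
from h import *
a=cv2.imread('pics/side0.png');b=cv2.imread('pics/side9.png')
for n,(x0,x1,y0,y1) in dict(ram=(95,118,172,202),bottle=(142,190,205,265),mill=(112,140,175,235)).items():
    print(n,cv2.phaseCorrelate(*[np.float32(cv2.cvtColor(i[y0:y1,x0:x1],cv2.COLOR_BGR2GRAY)) for i in(a,b)]))
print(env.get_state()['clock']); print(env.hand_in())
```

```text
ram ((-0.05515018228372526, -0.020345424242142585), 1.017851530843311)
bottle ((-0.052407382687153614, -0.1487789482732751), 0.803615410791503)
mill ((-0.21003212703624285, 0.06044377553154234), 0.886050266954634)
28.5
the job is handed in; nothing more can be done
None
```

I pushed the tray under the guard bar with the stick until it met a rigid stop and held it there. I then backed the stick out, stood it on the counter and handed the job in at 28.5 s.

- **Pressing home:** the push took about 4–5 N on the way in. At the stop the force rose about 4 N/mm with no further movement, and I held it at about 15 N for about 1.3 s. That is more than the suggested 10 N but below the 25 N limit. These are wrist readings at the end of each move, so a short peak between them could have been missed.
- **Tray position:** with the push face against it, the tray's origin came out at about 114 mm inside the mouth. My estimate of the grill's position is good to about 2–3 mm, so the margin over 109 mm is small. The tray was square within about 0.2° by the top camera when its front had just passed the bar. I have no measurement of it after that, because the hood hides it.
- **Stick:** it stands upright and level, its bar top at about 42 mm, roughly 60 mm clear of the shelf.
- **Bystanders:** before-and-after side pictures show less than 0.3 pixel of shift for the bottle, mill and ramekin.
- **Check that disagreed:** the last top-camera measurement put the ramekin about 40 mm from its first position. I put that down to the arm covering it, since the side view shows it in place.

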